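Swing the indicator over the gear and clamp it

ROBOT

A 6-joint arm with a two-finger parallel gripper is mounted at the origin on a cart in front of the work surface, level with it; the furniture and walls round the work are solid. World frame = base frame: x ahead of the robot, y to its left, z up, the work surface at z = 0. Lengths are in mm, angles in rad, forces in N, time in s.
With the tool pointing down it reaches from about 275 to 1000 mm from the base axis. Payload 8.4 kg.
Tool frame: the origin (TCP) lies between the finger pads; the fingertips stand r.tips_ahead ahead of it and the grasp point (between the pads) lies 6 mm ahead of it (r.tips_ahead is the distance from the TCP to the fingertips, in mm); z points along the fingers, y is the line along which they close (so a half turn about z gives the same grasp; the last joint's range is limited). The gripper opens to 85 mm and grips with 20 to 120 N. Pads are 22 mm wide; open, the fingers measure 114 mm over their backs; the gripper's body (76 mm by 85 mm) begins 54 mm behind the grasp point. The pads swing forward as they close: fully open they stand 13 mm farther back than shut.
Start: joints at [-0.798, 0.353, 1.633, -0, 1.155, -0.002], TCP at [437.233, -446.604, 256.281] pointing down, gripper open.
Joint ranges: [-2.63, 2.63], [-0.92, 2.1], [0.06, 2.66], [-1.3, 4.44], [0, 2.69], [-3.02, 3.02]. Speed limits (rad/s): [2.22, 2.22, 2.79, 3.14, 3.14, 3.14].

INTERFACE

Orientations are given as [roll, pitch, yaw] about the fixed x, y, z axes, in that order (R = Rz(yaw) Ry(pitch) Rx(roll)).
In Python, from rig import r gives the robot as it stands.
- The arm moves only by the tool carry_out, never from a script. Its arguments are lists of equal length, an entry for each row: "delta_pos": the shift along the tool's x, y, z in m, a list of three; "rot": the turn, a rotation vector about the tool's x, y, z in degrees, a list of three. A call has 1 to 8 rows; each row is the pose to reach, as a shift and turn from the pose commanded when the call began, along the tool's axes at that moment; what a row does not reach only later rows make up. A row lasts 1/8 s, in which the tool goes at most 62.5 mm and 10.7 degrees, less where a joint would pass 70% of its speed; a pose out of reach is approached as far as the arm can. A call with a gripper value outside its range is refused whole. "claw" is the finger opening in m, from 0 to 0.0854, set as the call begins (left out, the last holds). The fingers move at their own pace and stop on an object; "grip_force" is the grip in N (left out, the last holds). Time passes only in rows, so rows that repeat a pose let the fingers close. It gives the time, the measured TCP pose, the force, the opening and the grip force at its end, in the units of the state.
- r.sense(): the state, without advancing time (a new reading comes with each control period).
- r.grab_frame(name): name is "scene" or "top" or "wrist"; returns the picture (480x640x3 uint8, blue, green, red); there is no depth.
- r.camera_info(name): a dict with "fx", "fy", "cx", "cy" (pixels), "pose" (4x4, takes a point from camera to world coordinates); the wrist camera has in their place "hand_eye" (4x4, takes a point from camera to tool coordinates, whose origin is the TCP and whose axes are the flange's). Camera axes: x right, y down, z forward; pixel columns grow to the right and rows downward; lengths in mm; the calibration is good to about 2 mm. A picture is of the moment at which its call begins: read the wrist's pose just before it. camera_info takes no time and is no camera call.
- r.sign_off(): hands the job in; it is judged then, once.
Trained networks look in the newest picture that a camera, given by its name, has taken for a name from the list of things; names that differ only in an ending like _2 or _b are one class to them, and where a whole thing is asked for, a point or a joint stands for the part that bears it (a point fixed in the world has none). Each returns a list of dicts, best first, with "p" (0 to 1); they miss things now and then, are a little off and sometimes report something else, mostly with a low value. They report only what shows in the picture. A call takes as long as a camera call.
- r.recognise(thing, camera): "box" ([left, top, right, bottom] in pixels, round what is visible of it).
- r.cut_out(thing, camera): "mask" (480x640 bool, what is visible of it) and "box" ([left, top, right, bottom] in pixels, round what is visible of it).
The state is a dict: "clock": time; "qpos": joint angles; "qvel": joint speeds; "joint_efforts": joint torques, N m; "eef_pos": TCP position; "tcp_rot": TCP orientation; "contact_force": force on the tool from outside, world axes, zero at the start; "wrist_torque": the same for the moment, N m; "opening": opening from 0.0 (shut) to 1.0 (fully open); "grasp_force": force on a finger pad.
Only numpy, scipy, OpenCV 4.12 (cv2) and the standard library are available. Lean on these libraries where they do the work, as an engineer would, in place of code of your own. Each camera call takes 0.05 s, during which the arm holds its last target. There are 200 camera calls.

TASK

With light pushes of a fingertip on the side of the indicator stand's arm, turn the arm until the indicator's plunger hangs over the middle of the toothed gear. Then push the small clamp lever on top of the column clockwise (seen from above) all the way round to its stop, so that the arm ends clamped over the gear. Only push: lift nothing, and leave the gear, the flange, the ring gauge and the loupe where they stand.

Things in the scene. Friction and masses are not known exactly. Their poses are not given: they have to be found in the camera images.
- stand: Indicator stand fixed to the plate: round grey foot 92 mm across and 26 mm high with an upright steel column 22 mm across; everything on it, the lever included, is under 118 mm high. Origin on the column's axis, at plate level; z up. The stand's front is its own -x side; three work places lie round its front, 140 mm from the axis.
- swing_arm (a joint): The arm's angle about the column, rad: 0 when it points to the stand's front (-x of the stand), growing counter-clockwise seen from above; range -1.5 to 2.0. It starts about 1.1 to 1.4, and the work places are at about 0.75, 0 and -0.75. Its friction takes about 0.15 N m (1.8 N at 85 mm) and it stays where it is left.
- bar_middle (a point): Point in the aluminium bar of the arm, 85 mm from the column's axis and 73 mm above the plate. The bar is 12 mm wide and 14 mm tall (66 to 80 mm above the plate); its sides are free to push from 25 to 118 mm from the axis. Outside that the hub (40 mm across, up to 86 mm high) and the indicator's case follow. This point's x axis lies along the arm, pointing back to the column.
- plunger_tip (a point): Lower tip of the dial indicator's plunger, 43 mm above the plate, at the arm's outer end, 140 mm from the column's axis. The indicator is a flat round case, 39 mm across, with a white dial facing up (65 to 82 mm above the plate), straight above this point.
- clamp_lever (a joint): Clamp lever's angle, rad: 0 open, growing clockwise seen from above to a stop at 1.3 (clamped). It starts open, at 0 to 0.2, and points to +80 degrees from the stand's +x axis at 0. Its friction takes about 0.1 N m (2 N at 50 mm) and it stays where it is left.
- lever_knob (a point): Centre of the black ball, 19 mm across, at the end of the clamp lever: 66 mm from the column's axis, 107.5 mm above the plate. A straight 10 mm steel rod (centre 101 to 107 mm up) joins it to a hub 28 mm across on top of the column (up to 110 mm high).
- gear: Steel spur gear with teeth, 51 mm across and 12 mm thick with a 24 mm hub to 20 mm, lying loose flat on one of the three work places, not always the same one. Origin at the centre of its underside.
- flange_part: Loose round steel flange with bolt holes, 70 mm across, 31 mm high, on another work place. Origin at the centre of its underside.
- ring_gauge: Loose plain steel ring gauge, 54 mm across, 18 mm high, on the remaining work place. Origin at the centre of its underside.
- loupe: Loose black loupe, 42 mm across, 39 mm high, standing beside the work. Origin at the centre of its underside.

How it is judged:
By the outcome, as a careful person would: the job done as asked, in the order asked, and still so for the second after the job is handed in, with the robot touching nothing.
It also fails if it takes over 51 s, if anything falls off the work surface, if the arm or the gripper's body presses on something with over 40 N, if the wrist force passes 120 N, or if a joint passes its speed limit or range.

## Working session

There is one attempt and no reset: what is moved stays moved. The work goes in short steps, Python scripts to look and compute and a tool call to move; the robot and the scene stay as the last step left them, time stands still between calls to the robot, and variables do not carry over. Pictures are saved under pics/ and viewed, at most 10 in all, crops included, and the job is handed in when it is done.

Besides the shell and the picture viewer there is one more tool, called after "Emit:" in YAML: its name, and indented under it one key for each argument. carry_out: Moves the arm, as the interface text tells. Its arguments: {"type":"object","properties":{"delta_pos":{"type":"array","items":{"type":"array","items":{"type":"number"}}},"rot":{"type":"array","items":{"type":"array","items":{"type":"number"}}},"claw":{"type":"number"},"grip_force":{"type":"number"}},"required":["delta_pos","rot"]}

```bash
mkdir -p pics
python3 - <<'E'
from rig import r
import cv2,numpy as np
for c in ["top","scene"]:
    cv2.imwrite(f"pics/{c}0.png",r.grab_frame(c))
    i=r.camera_info(c); print(c,i["fx"],i["cx"],i["cy"],np.round(i["pose"],3).tolist())
    for t in ["stand","swing_arm","plunger_tip","clamp_lever","lever_knob","gear","flange_part","ring_gauge","loupe"]:
        print(t,[(np.round(d["box"]).tolist(),round(d["p"],2)) for d in r.recognise(t,c)][:2])
print(r.sense(),r.tips_ahead)
E
```

```text
top 437.74142063037544 318.0309090362639 244.24691460073592 [[-0.007, -0.992, 0.123, 379.283], [-1.0, 0.007, -0.004, 36.405], [0.003, -0.123, -0.992, 942.295], [0.0, 0.0, 0.0, 1.0]]
stand [([321.0, 206.0, 425.0, 273.0], 0.86)]
swing_arm [([343.0, 230.0, 427.0, 274.0], 0.78)]
plunger_tip [([345.0, 227.0, 424.0, 270.0], 0.93)]
clamp_lever [([318.0, 206.0, 362.0, 234.0], 0.91), ([377.0, 280.0, 397.0, 302.0], 0.34)]
lever_knob [([320.0, 207.0, 362.0, 233.0], 0.73)]
gear [([374.0, 280.0, 395.0, 301.0], 0.64)]
flange_part [([319.0, 279.0, 355.0, 310.0], 0.67)]
ring_gauge [([282.0, 258.0, 310.0, 286.0], 0.74)]
loupe [([206.0, 251.0, 227.0, 269.0], 0.67)]
scene 615.1231796603014 315.9253685586436 237.21487681294687 [[0.677, -0.381, 0.629, -243.575], [-0.736, -0.333, 0.59, -618.009], [-0.015, -0.863, -0.506, 668.596], [0.0, 0.0, 0.0, 1.0]]
stand [([343.0, 218.0, 413.0, 309.0], 0.61), ([357.0, 245.0, 414.0, 309.0], 0.35)]
swing_arm []
plunger_tip [([353.0, 249.0, 413.0, 312.0], 0.85)]
clamp_lever [([350.0, 220.0, 379.0, 250.0], 0.54)]
lever_knob [([349.0, 218.0, 380.0, 251.0], 0.64), ([355.0, 
[... 314 characters left out ...]
s': array([-7.98397978e-01,  3.52969594e-01,  1.63340053e+00, -1.96275781e-05,
        1.15521453e+00, -2.39742875e-03]), 'qvel': array([ 1.12635714e-03,  3.23854492e-05, -8.49785723e-04, -3.72736177e-04,
       -3.48803355e-04,  3.99899075e-06]), 'joint_efforts': array([-1.38119194e-03, -6.05193615e+01, -3.42444849e+01, -3.44701239e-04,
        1.12367892e-03,  1.44754779e-05]), 'eef_pos': array([ 437.22751707, -446.604384  ,  256.29974554]), 'tcp_rot': array([3.14158469e+00, 1.79761137e-05, 7.74803702e-01]), 'contact_force': array([-0.28052371, -0.20325712, -0.5850256 ]), 'wrist_torque': array([-0.02268804,  0.01419957, -0.02316764]), 'grasp_force': 0.0, 'opening': 1.0015149915412709} 25.0
```

```bash
cat > h.py <<'E'
from rig import r
import numpy as np
def px2w(c,u,v,z):
    i=r.camera_info(c);P=np.array(i["pose"])
    d=P[:3,:3]@np.array([(u-i["cx"])/i["fx"],(v-i["cy"])/i["fy"],1]);o=P[:3,3]
    return o+d*(z-o[2])/d[2]
def w2px(c,p):
    i=r.camera_info(c);q=np.linalg.inv(i["pose"])@np.append(p,1)
    return q[0]/q[2]*i["fx"]+i["cx"],q[1]/q[2]*i["fy"]+i["cy"]
E
python3 - <<'E'
import cv2
a=cv2.imread("pics/top0.png")[185:335,190:450]
cv2.imwrite("pics/top0c.png",cv2.resize(a,None,fx=3,fy=3,interpolation=2))
from h import *
for n,u,v,z in [("gear",384.5,290.5,8),("flange",337,294.5,15),("ring",296,272,9),("loupe",216.5,260,20)]: print(n,px2w("top",u,v,z).round())
E
```

```text
gear [ 395. -108.    8.]
flange [387.  -6.  15.]
ring [436.  80.   9.]
loupe [462. 247.  20.]
```

View pics/top0c.png

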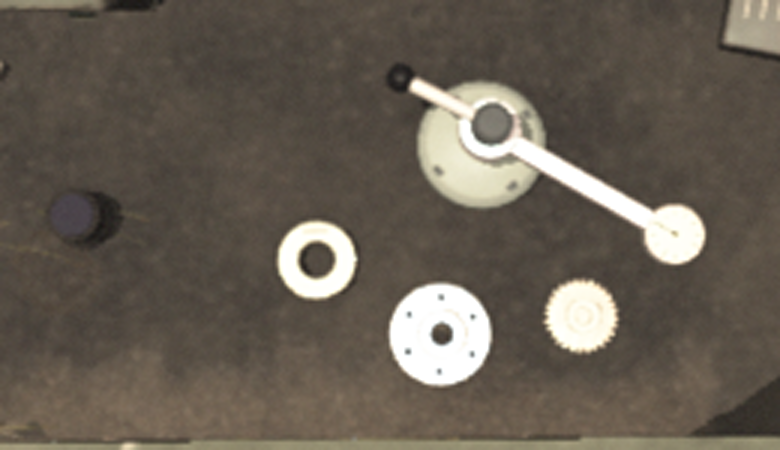

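View pics/scene0.png

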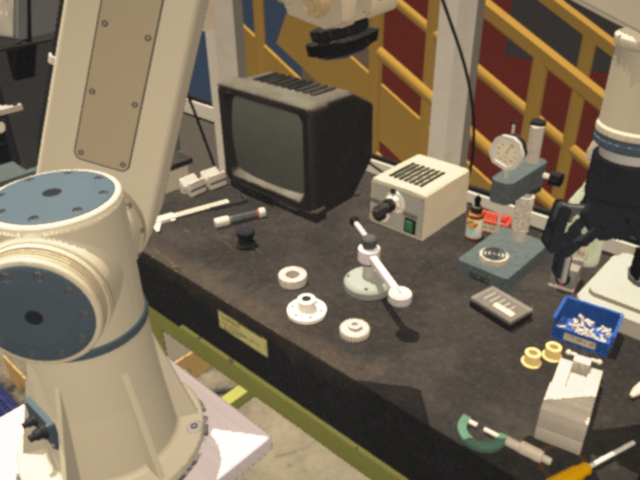

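The top crop shows the column cap at crop (492,123), the knob at (400,77) and the dial at (675,234). The gear is at (582,316), with the flange and ring to its left. The scene picture agrees with this.

Run:
```python
from h import *
import cv2
f=lambda u,v,z:px2w("top",190+(u-1)/3,185+(v-1)/3,z)
ax=f(492,123,110);ft=f(481,145,22);k=f(400,77,107.5);d=f(675,234,82);g=f(582,316,16)
print("axis",ax,"foot",ft,"knob",k,"dial",d,"gear",g)
A=(ax+ft)/2
for n,p in [("dial",d),("knob",k),("gear",g),("ring",f(317,260,18)),("fl",f(440,334,15))]:
    q=(p-A)[:2];print(n,p.round(1),np.hypot(*q).round(1),np.degrees(np.arctan2(q[1],q[0])).round(1))
# mask-based centroids
for t,z in [("gear",10),("ring_gauge",10),("flange_part",12)]:
    m=r.cut_out(t,"top")[0]["mask"];v,u=np.nonzero(m);print(t,px2w("top",u.mean(),v.mean(),z),len(u))
```

```text
axis [518.04541755 -35.80611274 110.        ] foot [516.98162923 -35.36888267  22.        ] knob [549.0122977   22.96838389 107.5       ] dial [ 447.99432941 -157.22680122   82.        ] gear [ 396.04750796 -104.75533227   16.        ]
dial [ 448.  -157.2   82. ] 140.1 -119.7
knob [549.   23.  107.5] 66.5 61.7
gear [ 396.  -104.8   16. ] 139.8 -150.3
ring [436.6  81.1  18. ] 142.0 124.7
fl [384.2  -4.9  15. ] 136.7 167.1
gear [ 395.6342549 -105.5889048   10.       ] 452
ring_gauge [437.5075309   80.47082508  10.        ] 373
flange_part [383.80207197  -6.17761882  12.        ] 832
```

Emit:
carry_out:
  delta_pos:
    - [0.04,-0.025,0.01]
    - [0.085,-0.055,0.03]
    - [0.13,-0.085,0.05]
    - [0.18,-0.115,0.07]
    - [0.23,-0.145,0.09]
    - [0.275,-0.171,0.11]
    - [0.275,-0.171,0.14]
    - [0.275,-0.171,0.17]
  rot:
    - [0,0,-3]
    - [0,0,-6]
    - [0,0,-9]
    - [0,0,-12]
    - [0,0,-16]
    - [0,0,-16]
    - [0,0,-16]
    - [0,0,-16]
  claw: 0.0
  grip_force: 40

```text
clock: 2.15
eef_pos: [514.7, -131.1, 85.7]
tcp_rot: [3.141, -0.0, 1.056]
contact_force: [-0.4, 0.3, -0.6]
opening: 0.003
grasp_force: 0.0
```

Run:
```python
from h import *
import cv2
a=r.grab_frame("top")[185:335,250:450]; b=r.grab_frame("wrist")
cv2.imwrite("pics/a1.png",np.hstack([cv2.resize(a,(440,330)),cv2.resize(b,(360,330))]))
s=r.sense();print(s["eef_pos"],s["contact_force"],r.tips_ahead)
```

```text
[ 512.3195065  -131.24783276   83.86385272] [-0.76479492 -0.70892813  0.73216724] 25.0
```

View pics/a1.png

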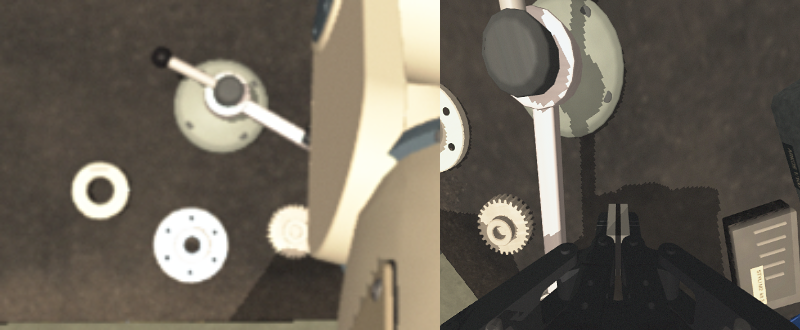

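The wrist view shows the closed tips standing to the right of the bar, with nothing between them. The gear is on the far side, to the left.

Emit:
carry_out:
  delta_pos:
    - [0,-0.008,0]
    - [0,-0.015,0]
    - [0,-0.019,0]
    - [0,-0.023,0]
    - [0,-0.027,0]
    - [0,-0.031,0]
    - [0,-0.035,0]
    - [0,-0.035,0]
  rot:
    - [0,0,0]
    - [0,0,0]
    - [0,0,0]
    - [0,0,0]
    - [0,0,0]
    - [0,0,1]
    - [0,0,3]
    - [0,0,5]

```text
clock: 3.25
eef_pos: [483.2, -114.5, 86.2]
tcp_rot: [-3.141, 0.0, 0.964]
contact_force: [-0.2, -0.8, -0.0]
opening: -0.004
grasp_force: 0.0
```

```bash
cat > look.py <<'E'
from h import *
import cv2,sys
b=r.grab_frame("wrist");a=r.grab_frame("top")[185:335,250:450]
cv2.imwrite(f"pics/{sys.argv[1]}.png",np.hstack([cv2.resize(a,(360,330)),cv2.resize(b,(440,330))]))
s=r.sense();p=s["eef_pos"];q=p[:2]-[517.5,-35.5]
print(s["clock"],p,s["tcp_rot"],s["contact_force"],"rad",np.hypot(*q),"ang",np.degrees(np.arctan2(q[1],q[0])))
E
python3 look.py a2
```

```text
3.35 [ 483.32231358 -114.49030602   86.10550378] [-3.14068627e+00  1.15917611e-04  9.65217954e-01] [-0.52379727 -1.01805939  0.04890007] rad 86.06731489671218 ang -113.39726819098345
```

View pics/a2.png

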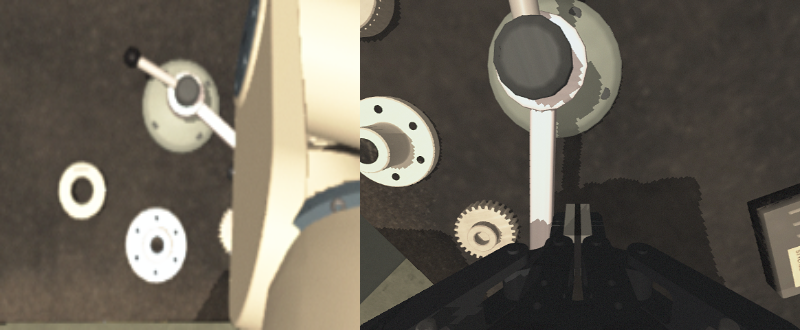

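The tips are at the bar's right side, and the bar lies almost along the tool's x axis. Next I push along the arc, stopping about 4° short.

Emit:
carry_out:
  delta_pos:
    - [-0.001,-0.006,0]
    - [-0.0015,-0.012,0]
    - [-0.0017,-0.018,0]
    - [-0.0014,-0.024,0]
    - [-0.0009,-0.0284,0]
    - [-0.0005,-0.0314,0]
    - [-0.0002,-0.0328,0]
    - [-0.0002,-0.0328,0]
  rot:
    - [0,0,4]
    - [0,0,8]
    - [0,0,12]
    - [0,0,16]
    - [0,0,19]
    - [0,0,21]
    - [0,0,22]
    - [0,0,22]

```text
clock: 4.35
eef_pos: [456.7, -96.2, 86.3]
tcp_rot: [-3.142, -0.0, 0.583]
contact_force: [1.7, -0.4, 0.6]
opening: -0.003
grasp_force: 0.5
```

```bash
python3 look.py a3
python3 - <<'E'
from h import *
for t in ["swing_arm","gear","stand","plunger_tip"]:
  for c in ["wrist","top"]:
    print(t,c,[(np.round(d["box"]).tolist(),round(d["p"],2)) for d in r.recognise(t,c)][:2])
E
```

```text
4.45 [456.65227623 -96.27779258  86.27120659] [-3.14152903e+00 -1.81472577e-06  5.83376937e-01] [1.2665326  0.34411159 0.57953901] rad 86.00224159311234 ang -135.0329434267697
swing_arm wrist [([199.0, 14.0, 331.0, 362.0], 0.93)]
swing_arm top [([342.0, 227.0, 369.0, 255.0], 0.81)]
gear wrist [([227.0, 320.0, 253.0, 363.0], 0.66)]
gear top []
stand wrist [([178.0, 1.0, 379.0, 364.0], 0.92)]
stand top [([321.0, 204.0, 371.0, 255.0], 0.81)]
plunger_tip wrist [([196.0, 15.0, 325.0, 364.0], 0.92)]
plunger_tip top [([346.0, 226.0, 364.0, 250.0], 0.7)]
```

View pics/a3.png

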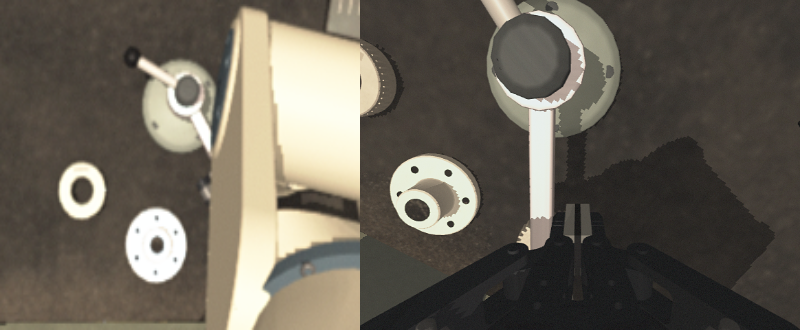

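```bash
cat > bar.py <<'E'
from h import *
from scipy.spatial.transform import Rotation as Ro
s=r.sense();b=r.grab_frame("wrist");i=r.camera_info("wrist")
T=np.eye(4);T[:3,:3]=Ro.from_euler("xyz",s["tcp_rot"]).as_matrix();T[:3,3]=s["eef_pos"]
P=T@np.array(i["hand_eye"])
def px(u,v,z):
    d=P[:3,:3]@[(u-i["cx"])/i["fx"],(v-i["cy"])/i["fy"],1];return P[:3,3]+d*(z-P[2,3])/d[2]
pts=[]
for v in range(190,300,15):
    u=np.nonzero(b[v,200:330].min(1)>150)[0]+200
    l,h=px(u[0],v,80),px(u[-1]+1,v,80);pts.append((l+h)/2)
    print(v,u[0],u[-1],len(u),np.linalg.norm(h-l).round(1))
pts=np.array(pts)[:,:2];c=pts.mean(0);w=np.linalg.svd(pts-c)[2][0];w*=np.sign(w@(c-[517.5,-35.5]))
A=np.array([517.5,-35.5]);q=c-A
print("line ang",np.degrees(np.arctan2(w[1],w[0])),"from axis",np.degrees(np.arctan2(q[1],q[0])),"line offset from axis",np.cross(w,A-c))
print(pts[0],pts[-1])
E
python3 bar.py
```

```text
190 246 279 34 11.2
205 247 279 33 11.0
220 247 279 33 11.2
235 247 279 33 11.3
250 247 278 32 11.1
265 247 278 32 11.2
280 247 278 32 11.4
295 248 278 31 11.2
line ang -149.02312215309288 from axis -147.57992329592247 line offset from axis -1.177837969761807
[493.85892451 -50.95361121] [461.39238084 -70.67806339]bar.py:15: DeprecationWarning: Arrays of 2-dimensional vectors are deprecated. Use arrays of 3-dimensional vectors instead. (deprecated in NumPy 2.0)
  print("line ang",np.degrees(np.arctan2(w[1],w[0])),"from axis",np.degrees(np.arctan2(q[1],q[0])),"line offset from axis",np.cross(w,A-c))
```

Emit:
carry_out:
  delta_pos:
    - [0,0.02,0]
    - [0,0.03,-0.05]
    - [-0.02,0.07,-0.08]
    - [-0.05,0.12,-0.09]
    - [-0.08,0.17,-0.09]
    - [-0.11,0.215,-0.09]
    - [-0.14,0.25,-0.09]
    - [-0.14,0.25,-0.09]
  rot:
    - [0,0,0]
    - [0,0,0]
    - [0,0,0]
    - [0,0,0]
    - [0,0,0]
    - [0,0,0]
    - [0,0,0]
    - [0,0,0]

```text
clock: 5.9
eef_pos: [476.6, -386.0, 176.1]
tcp_rot: [3.141, 0.0, 0.579]
contact_force: [0.1, 0.4, 0.8]
opening: 0.001
grasp_force: 0.0
```

Run:
```python
from h import *
import cv2
b=r.grab_frame("top");cv2.imwrite("pics/top1.png",b)
cv2.imwrite("pics/top1c.png",cv2.resize(b[185:335,250:450],(800,600),interpolation=2))
for t in ["gear","swing_arm"]: print(t,[(np.round(d["box"]).tolist(),round(d["p"],2)) for d in r.recognise(t,"top")][:2])
```

```text
gear [([375.0, 283.0, 389.0, 302.0], 0.55)]
swing_arm [([344.0, 226.0, 401.0, 300.0], 0.89), ([318.0, 207.0, 360.0, 232.0], 0.63)]
```

View pics/top1c.png

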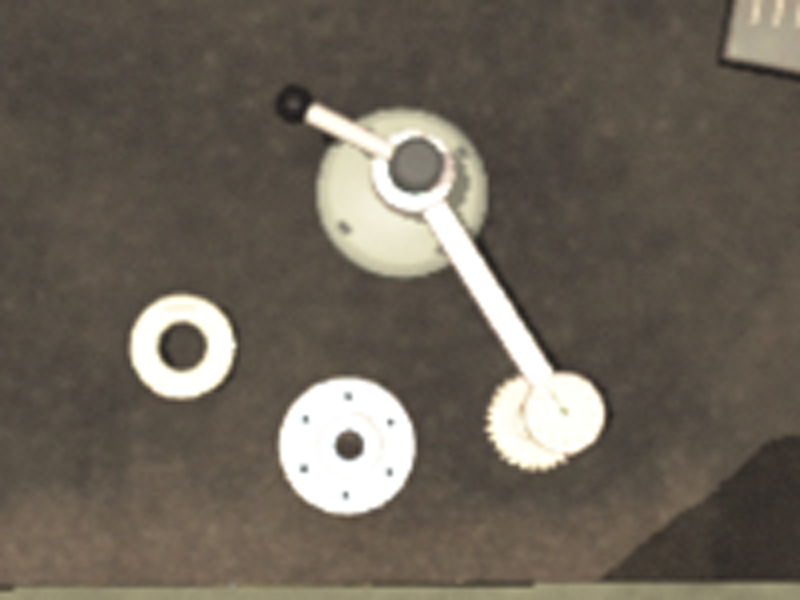

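The dial is centred at crop (565,413), partly over the gear, and everything else is where it stood.

Run:
```python
from h import *
A=np.array([517.5,-35.5])
f=lambda u,v,z:px2w("top",250+(u-1.5)/4,185+(v-1.5)/4,z)
ang=lambda p:np.degrees(np.arctan2(*(p[:2]-A)[::-1]))
for n,u,v,z in [("dial",564.7,413,82),("axis",415,163,110),("knob",294,104,107.5)]:
    p=f(u,v,z);print(n,p.round(1),np.hypot(*(p[:2]-A)).round(1),ang(p).round(2))
# predicted dial pixel if plunger over gear centre
for g in [(396,-104.8),(395.6,-105.6)]:
    print(g,ang(np.array(g)),"dial crop px",[(a-o)*4+1.5 for a,o in zip(w2px("top",[*g,82]),(250,185))])
```

```text
dial [ 398.9 -108.8   82. ] 139.4 -148.29
axis [518.6 -35.3 110. ] 1.1 12.4
knob [548.4  22.7 107.5] 65.9 62.02
(396, -104.8) -150.30084557245 dial crop px [np.float64(556.7493357002991), np.float64(418.98875795486697)]
(395.6, -105.6) -150.09844897225398 dial crop px [np.float64(558.4064328429272), np.float64(419.79862869815133)]
```

Emit:
carry_out:
  delta_pos:
    - [0.03,-0.045,0]
    - [0.06,-0.09,0]
    - [0.09,-0.135,0.01]
    - [0.12,-0.18,0.02]
    - [0.14,-0.215,0.035]
    - [0.14,-0.225,0.065]
    - [0.14,-0.23,0.09]
    - [0.14,-0.23,0.09]
  rot:
    - [0,0,0]
    - [0,0,0]
    - [0,0,0]
    - [0,0,0]
    - [0,0,0]
    - [0,0,1]
    - [0,0,1.9]
    - [0,0,1.9]

```text
clock: 7.05
eef_pos: [465.9, -111.4, 85.2]
tcp_rot: [-3.139, 0.003, 0.552]
contact_force: [-0.9, -0.5, 0.6]
opening: 0.0
grasp_force: 0.0
```

Emit:
carry_out:
  delta_pos:
    - [0,-0.006,0]
    - [0,-0.012,0]
    - [0,-0.016,0]
    - [0,-0.018,0]
    - [0,-0.018,0]
    - [0,-0.018,0]
  rot:
    - [0,0,0]
    - [0,0,0]
    - [0,0,0]
    - [0,0,0]
    - [0,0,0]
    - [0,0,0]

```text
clock: 7.8
eef_pos: [458.3, -97.7, 86.3]
tcp_rot: [3.141, -0.0, 0.55]
contact_force: [0.3, 0.9, 0.7]
opening: 0.003
grasp_force: 0.0
```

Emit:
carry_out:
  delta_pos:
    - [0,-0.001,0]
    - [0,-0.002,0]
    - [0,-0.003,0]
    - [-0.0005,-0.004,0]
    - [-0.001,-0.0048,0]
    - [-0.001,-0.0048,0]
  rot:
    - [0,0,0]
    - [0,0,0]
    - [0,0,0]
    - [0,0,0]
    - [0,0,0]
    - [0,0,0]

```text
clock: 8.55
eef_pos: [455.1, -94.0, 86.4]
tcp_rot: [3.141, -0.0, 0.55]
contact_force: [1.3, -1.0, 0.9]
opening: 0.0
grasp_force: 0.8
```

```bash
python3 bar.py 2>/dev/null|tail -2
```

```text
line ang -150.68266040078845 from axis -149.48002928198608 line offset from axis -0.9720654880158435
[493.773659   -49.94092312] [460.64146387 -68.59449884]
```

Emit:
carry_out:
  delta_pos:
    - [0,0.02,0]
    - [0,0.03,-0.05]
    - [-0.02,0.07,-0.08]
    - [-0.05,0.12,-0.09]
    - [-0.08,0.17,-0.09]
    - [-0.11,0.215,-0.09]
    - [-0.14,0.25,-0.09]
    - [-0.14,0.25,-0.09]
  rot:
    - [0,0,0]
    - [0,0,0]
    - [0,0,0]
    - [0,0,0]
    - [0,0,0]
    - [0,0,0]
    - [0,0,0]
    - [0,0,0]

```text
clock: 9.6
eef_pos: [465.2, -384.2, 176.0]
tcp_rot: [3.141, 0.0, 0.546]
contact_force: [0.7, 0.9, -0.1]
opening: 0.0
grasp_force: 0.0
```

Run:
```python
from h import *
import cv2
b=r.grab_frame("top");cv2.imwrite("pics/top2.png",b)
cv2.imwrite("pics/top2c.png",cv2.resize(b[185:335,250:450],(800,600),interpolation=2))
for t in ["gear"]: print(t,[(np.round(d["box"]).tolist(),round(d["p"],2)) for d in r.recognise(t,"top")][:2])
```

```text
gear [([376.0, 278.0, 388.0, 302.0], 0.56), ([282.0, 258.0, 311.0, 284.0], 0.24)]
```

View pics/top2c.png

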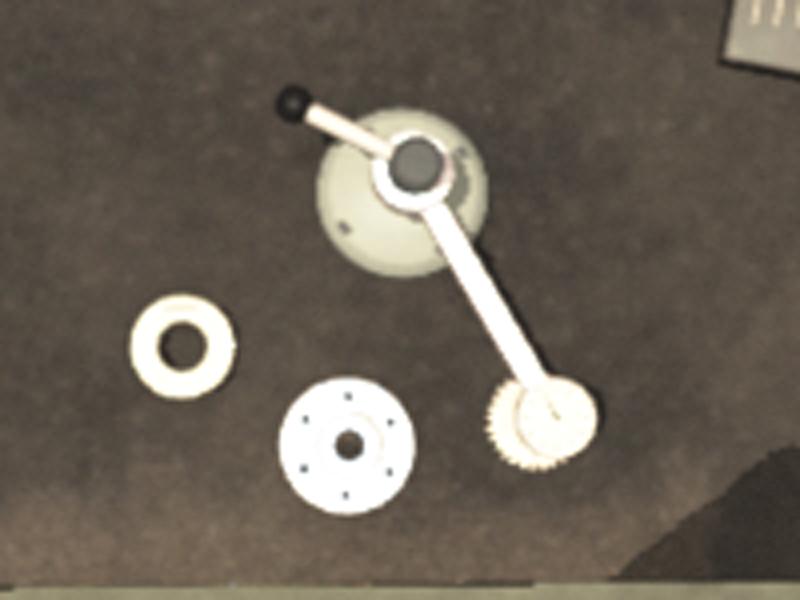

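The dial is now at crop (558,417) against a target of about (557.5,419.5), so it is within about 1 mm. Now I go to the lever.

Emit:
carry_out:
  delta_pos:
    - [0.031,-0.04,-0.01]
    - [0.062,-0.08,-0.02]
    - [0.093,-0.12,-0.02]
    - [0.123,-0.161,-0.02]
    - [0.154,-0.2,-0.02]
    - [0.185,-0.24,-0.02]
    - [0.216,-0.28,-0.02]
    - [0.246,-0.322,-0.02]
  rot:
    - [0,0,-3]
    - [0,0,-7]
    - [0,0,-11]
    - [0,0,-15]
    - [0,0,-19]
    - [0,0,-23]
    - [0,0,-27]
    - [0,0,-31]

```text
clock: 10.7
eef_pos: [507.0, 25.4, 196.5]
tcp_rot: [-3.141, -0.0, 1.094]
contact_force: [0.3, 0.2, 0.6]
opening: 0.005
grasp_force: 0.0
```

Emit:
carry_out:
  delta_pos:
    - [0,0,0]
    - [0,0,0]
  rot:
    - [0,0,0]
    - [0,0,0]

```text
clock: 10.95
eef_pos: [507.0, 23.2, 196.3]
tcp_rot: [-3.141, 0.0, 1.092]
contact_force: [0.4, -1.0, -0.5]
opening: 0.001
grasp_force: 0.0
```

```bash
python3 look.py a4
```

```text
11.05 [507.22424532  22.14919585 196.25120306] [-3.14135045e+00  3.68471779e-04  1.09005364e+00] [-0.15091381  0.13447776 -0.29214212] rad 58.55784248926794 ang 100.10661667757275
```

View pics/a4.png

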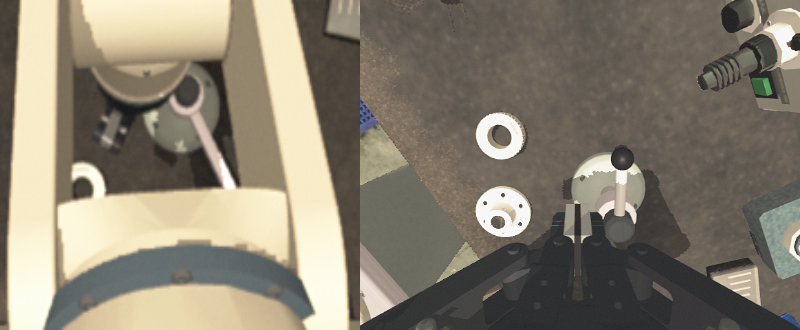

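The tips stand left of the lever, parallel to it, with the knob up and outward. The way down is clear.

Emit:
carry_out:
  delta_pos:
    - [-0.004,0,0.03]
    - [-0.004,0,0.06]
    - [-0.004,0,0.079]
    - [-0.004,0,0.079]
    - [-0.004,0.005,0.079]
    - [-0.004,0.01,0.079]
    - [-0.004,0.014,0.079]
    - [-0.004,0.014,0.079]
  rot:
    - [0,0,0]
    - [0,0,0]
    - [0,0,0]
    - [0,0,0]
    - [0,0,0]
    - [0,0,0]
    - [0,0,0]
    - [0,0,0]

```text
clock: 12.05
eef_pos: [518.7, 12.6, 117.6]
tcp_rot: [3.141, -0.0, 1.091]
contact_force: [-0.6, 0.1, -0.2]
opening: 0.001
grasp_force: 0.0
```

```bash
cat > arc.py <<'E'
from h import *
import sys
s=r.sense();p=s["eef_pos"];y=s["tcp_rot"][2];q=np.array([517.5,-35.5])-p[:2]
X=np.array([np.cos(y),np.sin(y)]);Y=np.array([np.sin(y),-np.cos(y)]);c=np.array([q@X,q@Y])
print(s["clock"],p.round(1),np.degrees(y),s["contact_force"].round(1),"axis in tool",c.round(1),"TCP ang",np.degrees(np.arctan2(-q[1],-q[0])))
for d in map(float,sys.argv[1:]):
    a=np.radians(d);R=np.array([[np.cos(a),-np.sin(a)],[np.sin(a),np.cos(a)]]);print(d,((c-R@c)/1000).round(4))
E
python3 arc.py 4 8 12 16 20 24 28 32
```

```text
12.05 [518.7  12.6 117.6] 62.481787289698076 [-0.6  0.1 -0.2] axis in tool [-43.2  21.1] TCP ang 88.54080122714221
4.0 [0.0014 0.0031]
8.0 [0.0025 0.0062]
12.0 [0.0034 0.0094]
16.0 [0.0042 0.0127]
20.0 [0.0046 0.0161]
24.0 [0.0049 0.0194]
28.0 [0.0049 0.0228]
32.0 [0.0046 0.0261]
```

Emit:
carry_out:
  delta_pos:
    - [0.0014,0.0031,0]
    - [0.0025,0.0062,0]
    - [0.0034,0.0094,0]
    - [0.0042,0.0127,0]
    - [0.0046,0.0161,0]
    - [0.0049,0.0194,0]
    - [0.0049,0.0228,0]
    - [0.0046,0.0261,0]
  rot:
    - [0,0,4]
    - [0,0,8]
    - [0,0,12]
    - [0,0,16]
    - [0,0,20]
    - [0,0,24]
    - [0,0,28]
    - [0,0,32]

```text
clock: 13.05
eef_pos: [543.3, 5.3, 117.3]
tcp_rot: [-3.141, -0.0, 0.53]
contact_force: [0.2, 3.5, 0.6]
opening: -0.002
grasp_force: 1.2
```

```bash
python3 arc.py 4 8 12 16 20 24 28 30
```

```text
13.05 [543.3   5.3 117.3] 30.365526824576396 [0.2 3.5 0.6] axis in tool [-42.9  22.1] TCP ang 57.6404780234352
4.0 [0.0014 0.003 ]
8.0 [0.0027 0.0062]
12.0 [0.0037 0.0094]
16.0 [0.0044 0.0127]
20.0 [0.005 0.016]
24.0 [0.0053 0.0194]
28.0 [0.0054 0.0227]
30.0 [0.0053 0.0244]
```

Emit:
carry_out:
  delta_pos:
    - [0.0014,0.003,0]
    - [0.0027,0.0062,0]
    - [0.0037,0.0094,0]
    - [0.0044,0.0127,0]
    - [0.005,0.016,0]
    - [0.0053,0.0194,0]
    - [0.0054,0.0227,0]
    - [0.0053,0.0244,0]
  rot:
    - [0,0,4]
    - [0,0,8]
    - [0,0,12]
    - [0,0,16]
    - [0,0,20]
    - [0,0,24]
    - [0,0,28]
    - [0,0,30]

```text
clock: 14.05
eef_pos: [560.6, -13.3, 117.4]
tcp_rot: [-3.141, -0.0, 0.007]
contact_force: [1.9, 3.4, -0.2]
opening: -0.001
grasp_force: 1.2
```

```bash
python3 arc.py 2 4 6 7 8 9 10 11
```

```text
14.05 [560.6 -13.3 117.4] 0.4196695524663566 [ 1.9  3.4 -0.2] axis in tool [-43.3  21.9] TCP ang 27.212515094438448
2.0 [0.0007 0.0015]
4.0 [0.0014 0.0031]
6.0 [0.002  0.0046]
7.0 [0.0023 0.0054]
8.0 [0.0026 0.0062]
9.0 [0.0029 0.007 ]
10.0 [0.0031 0.0078]
11.0 [0.0034 0.0087]
```

Emit:
carry_out:
  delta_pos:
    - [0.0007,0.0015,0]
    - [0.0014,0.0031,0]
    - [0.002,0.0046,0]
    - [0.0023,0.0054,0]
    - [0.0023,0.0054,0]
    - [0.0023,0.0054,0]
  rot:
    - [0,0,2]
    - [0,0,4]
    - [0,0,6]
    - [0,0,7]
    - [0,0,7]
    - [0,0,7]

```text
clock: 14.8
eef_pos: [562.5, -19.1, 117.3]
tcp_rot: [3.141, 0.0, -0.113]
contact_force: [1.7, 1.8, -0.1]
opening: 0.001
grasp_force: 0.7
```

Emit:
carry_out:
  delta_pos:
    - [0,0.0008,0]
    - [0,0.0015,0]
    - [0,0.0015,0]
  rot:
    - [0,0,0]
    - [0,0,0]
    - [0,0,0]

```text
clock: 15.18
eef_pos: [562.6, -20.5, 117.3]
tcp_rot: [-3.142, -0.0, -0.114]
contact_force: [2.4, 1.3, -0.1]
opening: -0.001
grasp_force: 1.0
```

Emit:
carry_out:
  delta_pos:
    - [0,0.0008,0]
    - [0,0.0015,0]
    - [0,0.0015,0]
  rot:
    - [0,0,0]
    - [0,0,0]
    - [0,0,0]

```text
clock: 15.55
eef_pos: [562.4, -22.0, 117.3]
tcp_rot: [-3.142, -0.0, -0.114]
contact_force: [2.2, 1.6, -0.5]
opening: 0.002
grasp_force: 1.1
```

Emit:
carry_out:
  delta_pos:
    - [0,0.0008,0]
    - [0,0.0015,0]
    - [0,0.0015,0]
  rot:
    - [0,0,1]
    - [0,0,1]
    - [0,0,1]

```text
clock: 15.92
eef_pos: [562.5, -22.7, 117.3]
tcp_rot: [-3.14, -0.0, -0.132]
contact_force: [3.5, 7.0, -1.6]
opening: 0.001
grasp_force: 3.9
```

Emit:
carry_out:
  delta_pos:
    - [0,0.0008,0]
    - [0,0.0015,0]
    - [0,0.0015,0]
  rot:
    - [0,0,1]
    - [0,0,1]
    - [0,0,1]

```text
clock: 16.3
eef_pos: [562.6, -23.1, 117.4]
tcp_rot: [-3.138, -0.001, -0.15]
contact_force: [5.2, 14.9, -1.9]
opening: 0.002
grasp_force: 7.5
```

Emit:
carry_out:
  delta_pos:
    - [0,-0.01,0]
    - [0,-0.022,0]
    - [0,-0.025,-0.05]
    - [-0.01,-0.035,-0.1]
    - [-0.05,-0.07,-0.13]
    - [-0.085,-0.115,-0.15]
    - [-0.12,-0.16,-0.17]
    - [-0.15,-0.205,-0.18]
  rot:
    - [0,0,0]
    - [0,0,0]
    - [0,0,0]
    - [0,0,0]
    - [0,0,0]
    - [0,0,0]
    - [0,0,0]
    - [0,0,0]

```text
clock: 17.3
eef_pos: [442.9, 201.5, 298.5]
tcp_rot: [-3.141, -0.001, -0.149]
contact_force: [1.6, 1.1, -0.7]
opening: -0.002
grasp_force: 0.0
```

Emit:
carry_out:
  delta_pos:
    - [0,-0.04,0]
    - [0,-0.06,0]
    - [0,-0.06,0]
    - [0,-0.06,0]
  rot:
    - [0,0,0]
    - [0,0,0]
    - [0,0,0]
    - [0,0,0]

```text
clock: 17.8
eef_pos: [452.7, 258.3, 296.8]
tcp_rot: [3.14, 0.001, -0.149]
contact_force: [0.7, 0.6, -0.1]
opening: 0.0
grasp_force: 0.0
```

Run:
```python
from h import *
import cv2
b=r.grab_frame("top");cv2.imwrite("pics/top3.png",b)
cv2.imwrite("pics/top3c.png",cv2.resize(b[185:335,250:450],(800,600),interpolation=2))
```

```text
(no output)
```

View pics/top3c.png

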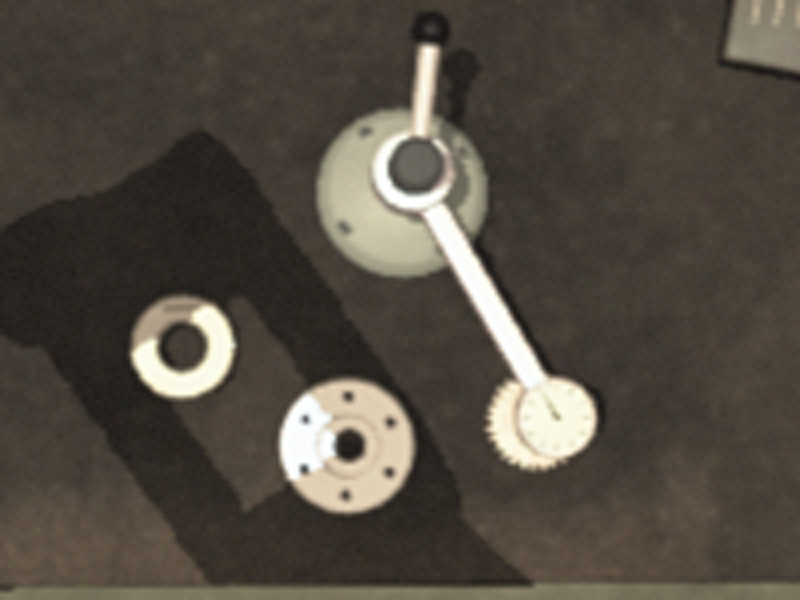

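The knob is now at (430,27), turned to its stop, where the push force had risen to 15 N. The dial is still at (558,417) over the gear, and nothing else moved.

```bash
python3 -c "
from rig import r
print(r.sign_off())"
```

```text
the job is handed in; nothing more can be done
None
```

The job is handed in: the indicator's plunger hangs over the gear, within about 1 mm by the top camera, and the clamp lever is pushed clockwise to its stop. The gear, flange and ring gauge show no movement in the last picture; the loupe was outside that crop, but the robot never touched it.

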